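Scan the bench supply's label and dock the scanner

ROBOT

A 7-joint arm with a two-finger parallel gripper is mounted at the origin on the work surface. World frame = base frame: x ahead of the robot, y to its left, z up, the work surface at z = 0. Lengths are in m, angles in rad, forces in N, time in s.
With the tool pointing down it reaches from about 0.4 to 0.85 m from the base axis. Payload 10.4 kg.
Tool frame: the origin (TCP) lies between the finger pads; the fingertips stand 19 mm ahead of it and the grasp point (between the pads) is the TCP (manip.tips_ahead is the distance from the TCP to the fingertips, in m); z points along the fingers, y is the line along which they close (so a half turn about z gives the same grasp; the last joint's range is limited). The gripper opens to 85 mm and grips with 20 to 120 N. Pads are 22 mm wide; open, the fingers measure 114 mm over their backs; the gripper's body (76 mm by 85 mm) begins 54 mm behind the grasp point. The pads swing forward as they close: fully open they stand 13 mm farther back than shut.
Start: joints at [-1.155, 0.332, -0.065, 1.46, 0.022, 1.35, -0.088], TCP at [0.266, 0.566, 0.25] pointing down, gripper open.
Joint ranges: [-2.6, 2.6], [-0.5, 2.12], [-1.47, 1.34], [0.16, 2.42], [-1.27, 4.41], [0.06, 2.06], [-2.6, 2.6]. Speed limits (rad/s): [2.22, 2.22, 2.79, 2.79, 3.14, 3.14, 3.14].

INTERFACE

Orientations are given as a unit quaternion [x, y, z, w].
In Python, from workcell import manip, viewer gives the robot as it stands.
- The arm moves only by the tool arm_command, never from a script. Its argument "series" is text: rows parted by semicolons, each of 5 numbers parted by spaces: the closure, from 0 (fully open) to 1 (shut), then the shift along the tool's x, y, z normalised to -1 to 1, where 1 is 0.4 m, then the turn about the tool's z normalised to -1 to 1, where 1 is 180 degrees. In form: jaw tx ty tz spin; .... A call has exactly 10 rows; each row shifts and turns the commanded pose from where the row before left it, along the tool's axes as they then stand; what a row does not reach is not made up. A row lasts 1/8 s, in which the tool goes at most 62.5 mm and 10.7 degrees, less where a joint would pass 70% of its speed; a pose out of reach is approached as far as the arm can. A call with a number of a shift or a turn outside -1 to 1 is refused whole. A call with a gripper value outside its range is refused whole. The fingers move at their own pace and stop on an object; "newtons" is the grip in N (left out, the last holds). Time passes only in rows, so rows that do not move let the fingers close, or fill a call up. It gives the time, the measured TCP pose, the force, the opening and the grip force at its end, in the units of the state.
- manip.get_obs(): the state, without advancing time (a new reading comes with each control period).
- viewer.camera(name): name is "side" or "top" or "wrist"; returns a dict with "pixels" (480x640x3 uint8, red, green, blue), "intrinsics" (3x3 intrinsics, pixels), "extrinsics" (4x4, takes a point from world to camera coordinates). Camera axes: x right, y up, looking along -z (the intrinsics and any distortion apply to the point x, -y, -z); pixel columns grow to the right and rows downward; lengths in m; the calibration is good to about 2 mm. The wrist camera is an equidistant fisheye: a pixel r from the principal point sees the ray r / f radians off the axis. A picture is of the moment at which its call begins. There is no depth.
- manip.hand_in(): hands the job in; it is judged then, once.
The state is a dict: "clock": time; "joint_pos": joint angles; "joint_velocities": joint speeds; "tau": joint torques, N m; "position": TCP position; "ee_rot": TCP orientation; "ft_force": force on the tool from outside, world axes, zero at the start; "torque": the same for the moment, N m; "grip_width": opening from 0.0 (shut) to 1.0 (fully open); "grasp_force": force on a finger pad.
Only numpy, scipy, OpenCV 4.12 (cv2) and the standard library are available. Lean on these libraries where they do the work, as an engineer would, in place of code of your own. Each camera call takes 0.05 s, during which the arm holds its last target. There are 200 camera calls.

TASK

Take the grey hand scanner by its grip so that the trigger on its side is squeezed, point its window squarely at the middle of the bar-code label on the sloping front of the bench power supply from about 10 cm away, and hold it there steady for about two seconds with the trigger pressed, never touching the power supply with it. Then lay it flat on the bench and let go, take it again by its head (the charging base's cheeks leave no room for fingers at the grip), and seat it on the charging base, fully down over both pegs with the grip between the cheeks. Do not drop the scanner or shift the other loose things on the bench.

Things in the scene. Friction and masses are not known exactly. Their poses are not given: they have to be found in the camera images.
- scanner: Grey hand-held bar-code scanner, 176 mm long, loose, 0.17 kg, lying level on its flat underside. Origin on the underside, z up, x towards the head. Grip: x -85 to +10 mm, 34 wide (y), 36 high. Head: x +10 to +60, 44 wide, 44 high; the nose runs on to x = +91, its slanted underside holds the window. Two holes in the grip's underside, 12 mm wide, 12 deep, at x = -65 and -10, y = 0.
- window (a point): Middle of the scanner's dark window, at x = 78, z = 24 mm in the scanner's frame. Its x axis is the beam, 45 degrees forward and down when the scanner is level; its y axis is the scan line (the scanner's y).
- head (a point): Middle of the scanner's head, x = 36, z = 22 mm in the scanner's frame: flat parallel sides 44 mm apart (along y), the place to grasp it from above for docking.
- trigger (a joint): Trigger: black sprung button on the scanner's left (+y) side of the grip, 20 mm long, 16 high, centred at x = -25, z = 19 mm in the scanner's frame, standing 4 mm out. 0 = out, 0.003 = fully in (m); it takes about 4 N and counts as pressed above 0.002. Closing the fingers from above across the grip there presses it.
- supply: Grey bench power supply, fixed, 150 mm deep, 140 mm wide, 115 mm high. Origin on the bench; its sloping black front (45 degrees) faces its -x and runs from x = -25, z = 25 mm to x = 65, z = 115 mm. The flat top behind it goes to x = 125 mm.
- label (a point): Middle of the white bar-code label (66 by 38 mm) on the supply's slope, at x = 20, z = 70 mm in the supply's frame. Its x axis points squarely into the face (45 degrees downwards), y along the row of bars, z up the slope. The scanner is square on when the window's axes are parallel to these; it reads from 60 to 140 mm.
- dock: Black charging base, fixed; origin on the bench. Foot plate x -96 to +16 mm, 76 wide, 12 high; two cheeks, inner faces at y = +-24, x -82 to -2, up to z = 48; between them two steel pegs, 8 mm thick, tapered, 9 mm high above the plate, at x = -65 and -10. The seated scanner's head points along +x and stands out beyond the foot plate.
- dock_seat (a point): Point on top of the foot plate (12 mm above the bench), axes as the base's: the scanner's origin and axes coincide with it when it is seated.
- screwdriver: Bystander: screwdriver with a blue handle, 190 mm, lying on the bench.
- tape: Bystander: roll of black tape lying flat, 90 mm across, 22 mm high.
- motor: Bystander: small steel motor with gearbox lying down, 85 mm long, 36 mm high.
- can: Bystander: white spray can standing, 52 mm across, 150 mm high.
- jar: Bystander: glass jar standing, 64 mm across, 75 mm high.

How it is judged:
By the outcome, as a careful person would: the job done as asked, in the order asked, and still so for the second after the job is handed in, with the robot touching nothing.
It also fails if it takes over 64 s, if anything falls off the work surface, if the arm or the gripper's body presses on something with over 40 N, if the wrist force passes 120 N, or if a joint passes its speed limit or range.

## Working session

There is one attempt and no reset: what is moved stays moved. The work goes in short steps, Python scripts to look and compute and a tool call to move; the robot and the scene stay as the last step left them, time stands still between calls to the robot, and variables do not carry over. Pictures are saved under pics/ and viewed, at most 10 in all, crops included, and the job is handed in when it is done.

Besides the shell and the picture viewer there is one more tool, called after "Emit:" as name(argument=value, ...) on one line, values as JSON. arm_command: Moves the arm, as the interface text tells. Scaled input: -1 to 1 covers 0.4 m each way for a shift and 180 degrees each way for a turn. Its arguments: {"type":"object","properties":{"series":{"type":"string"},"newtons":{"type":"number"}},"required":["series"]}

```bash
ls; mkdir -p pics
python3 - <<'E'
from workcell import manip, viewer
import cv2,numpy as np
o=manip.get_obs(); print(o)
for n in("side","top"):
    c=viewer.camera(n); cv2.imwrite(f"pics/{n}0.png",c["pixels"][:,:,::-1]); print(n,c["intrinsics"].tolist(),np.round(c["extrinsics"],4).tolist(), [k for k in c])
    np.savez(f"{n}0.npz",**{k:c[k] for k in("pixels","intrinsics","extrinsics")})
E
```

```text
pics
{'clock': 0.0, 'joint_pos': array([-1.15459901,  0.33285996, -0.06471364,  1.46094073,  0.02159662,
        1.34991763, -0.08849067]), 'joint_velocities': array([-9.98832535e-06, -8.35721285e-05, -2.10707881e-04,  2.68590532e-04,
       -1.22733217e-03,  2.43787696e-03, -5.07460062e-04]), 'tau': array([-7.27150345e-04, -6.25446081e+01,  4.89057193e-02, -3.91606987e+01,
        1.62185408e-02,  1.00038704e-02, -3.15400587e-05]), 'position': array([0.26537721, 0.56547038, 0.24952367]), 'ee_rot': array([ 2.17621959e-01,  9.76032874e-01, -7.03853938e-04, -1.26321007e-04]), 'ft_force': array([-0.06207455,  0.35656976, -0.42195124]), 'torque': array([-0.01646459,  0.01419814,  0.01315134]), 'grasp_force': 0.0, 'grip_width': 1.0003011511218765}
side [[515.6653852591134, 0.0, 323.27463855778757], [0.0, 515.6653852591134, 237.95902955026378], [0.0, 0.0, 1.0]] [[0.8591, -0.5116, 0.0163, -0.4433], [0.3638, 0.6327, 0.6837, -0.2243], [-0.36, -0.5814, 0.7296, -1.1964], [0.0, 0.0, 0.0, 1.0]] ['pixels', 'intrinsics', 'extrinsics']
top [[441.9305895789479, 0.0, 319.34243293864773], [0.0, 441.9305895789479, 245.0847137957991], [0.0, 0.0, 1.0]] [[-0.0261, -0.9996, -0.0128, 0.0267], [0.9943, -0.0273, 0.1033, -0.5234], [-0.1036, -0.01, 0.9946, -1.2221], [0.0, 0.0, 0.0, 1.0]] ['pixels', 'intrinsics', 'extrinsics']
```

View pics/top0.png

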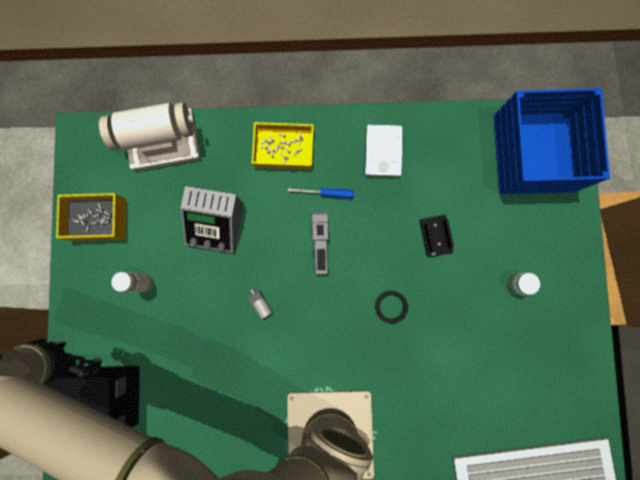

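View pics/side0.png

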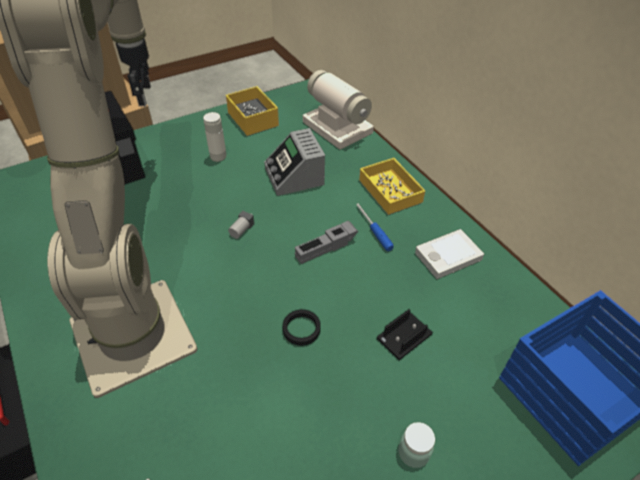

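The top view shows the scanner at about (320,245) with its head up, away from the robot. The supply is at (210,220), the label at (207,231) and the dock at (437,236). I'll enlarge these for corner picking.

Run:
```python
import cv2,numpy as np
t=cv2.imread("pics/top0.png");s=cv2.imread("pics/side0.png")
def crop(im,u,v,w,h,k):
    c=cv2.resize(im[v:v+h,u:u+w],None,fx=k,fy=k,interpolation=cv2.INTER_CUBIC)
    for i in range(0,w,10):
        cv2.line(c,(i*k,0),(i*k,4),(0,255,255),1); cv2.putText(c,str((u+i)),(i*k,12),0,.3,(0,255,255),1)
    for i in range(0,h,10): cv2.putText(c,str(v+i),(0,i*k+3),0,.3,(0,255,255),1); cv2.line(c,(0,i*k),(4,i*k),(0,255,255),1)
    return c
a=np.hstack([crop(t,290,205,66,75,4),crop(t,176,180,66,75,4),crop(t,405,205,66,75,4)])
b=np.hstack([crop(s,290,215,66,75,4),crop(s,262,122,66,75,4),crop(s,371,300,66,75,4)])
o=np.vstack([a,b]);print(o.shape);cv2.imwrite("pics/crops.png",o)
```

```text
(600, 792, 3)
```

View pics/crops.png

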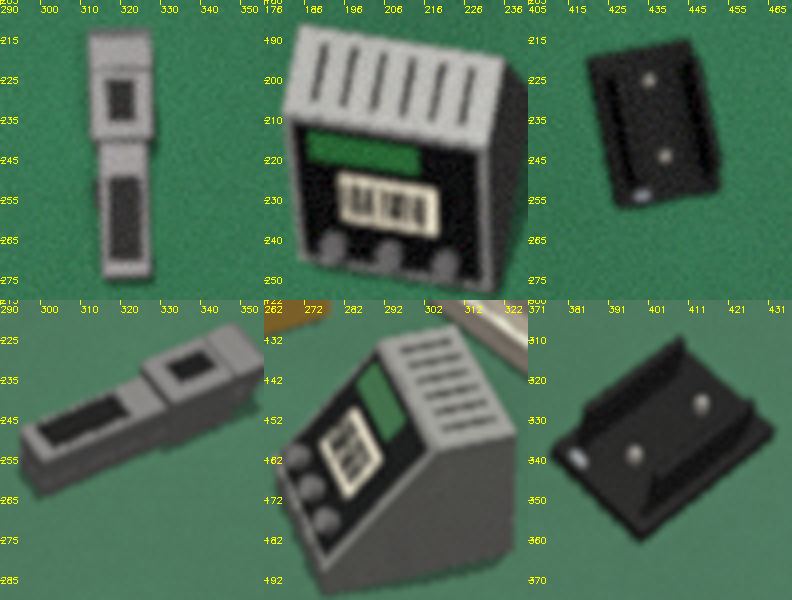

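```bash
cat > h.py <<'E'
import numpy as np
from scipy.optimize import least_squares
C={n:np.load(f"{n}0.npz") for n in("top","side")}
def proj(c,P):
    p=P@c["extrinsics"][:3,:3].T+c["extrinsics"][:3,3]
    K=c["intrinsics"]; return np.c_[K[0,2]+K[0,0]*p[:,0]/-p[:,2], K[1,2]+K[1,1]*p[:,1]/p[:,2]]
def place(q,P):
    c,s=np.cos(q[2]),np.sin(q[2]); P=np.array(P,float)/1000
    return np.c_[q[0]+c*P[:,0]-s*P[:,1],q[1]+s*P[:,0]+c*P[:,1],P[:,2]]
def fit(obs,q0):
    f=lambda q:np.concatenate([(proj(C[n],place(q,[o[0] for o in L]))-[o[1] for o in L]).ravel() for n,L in obs.items()])
    r=least_squares(f,q0,loss="soft_l1"); return r.x,f(r.x).reshape(-1,2)
E
cat > f.py <<'E'
from h import *
off={"top":{0:(290,205),1:(176-66,180),2:(405-132,205)},"side":{0:(290,215-75),1:(262-66,122-75),2:(371-132,300-75)}}
raw=[({"top":[((-85,17,36),(103,276)),((-85,-17,36),(151,276)),((10,22,44),(91,138)),((10,-22,44),(154,138)),((60,22,44),(91,67)),((60,-22,44),(154,67))],
"side":[((-85,17,36),(22,438)),((-85,-17,36),(38,463)),((-85,-17,0),(38,497)),((10,22,44),(140,367)),((10,-22,44),(162,402))]},(.52,0,0)),
({"top":[((65,70,115),(285,112)),((65,-70,115),(484,148)),((125,70,115),(303,27)),((125,-70,115),(508,62)),((33.4,33,83.4),(338,171)),((33.4,-33,83.4),(440,186)),((6.6,-33,56.6),(436,239)),((6.6,33,56.6),(335,223))],
"side":[((33.4,33,83.4),(351,408)),((33.4,-33,83.4),(383,463)),((6.6,-33,56.6),(349,498)),((6.6,33,56.6),(320,446)),((65,70,115),(378,345)),((65,-70,115),(432,446)),((125,70,115),(455,325)),((125,-70,115),(515,432))]},(.5,.3,-.15)),
({"top":[((-10,0,21),(649,80)),((-65,0,21),(665,156)),((-96,38,12),(617,208)),((-96,-38,12),(719,189))],
"side":[((-10,0,21),(702,404)),((-65,0,21),(635,455)),((-96,38,12),(553,445)),((-96,-38,12),(641,532)),((16,-38,12),(775,431))]},(.55,-.25,.2))]
for i,(o,q0) in enumerate(raw):
    for k in (o,{"top":o["top"]},{"side":o["side"]}):
        ob={n:[(a,((b[0]+.5)/4-.5+off[n][i][0],(b[1]+.5)/4-.5+off[n][i][1])) for a,b in L] for n,L in k.items()}
        q,e=fit(ob,q0); print(i,list(k),np.round(q[:2],4),round(np.degrees(q[2]),2)); 
        if len(k)==2: print(np.round(e,1).tolist())
E
python3 f.py
```

```text
0 ['top', 'side'] [0.5274 0.0089] -0.38
[[-0.2, 0.3], [-0.0, 0.1], [0.3, 0.7], [0.3, 0.4], [-0.0, 0.7], [-0.1, 0.4], [-1.0, -2.7], [1.2, -0.5], [1.4, 0.1], [-0.1, -1.2], [3.0, 0.6]]
0 ['top'] [0.5286 0.0089] -0.37
0 ['side'] [0.5244 0.008 ] -0.83
1 ['top', 'side'] [0.5468 0.3245] -11.72
[[-0.8, 0.2], [0.9, 0.3], [-0.6, -0.3], [-0.7, -0.1], [0.5, 1.2], [-1.3, 1.7], [0.1, -0.7], [2.1, -0.9], [0.8, 0.4], [-0.9, -0.2], [-0.8, -0.0], [0.4, -0.3], [0.4, -1.4], [0.9, 0.9], [-0.0, 0.0], [0.0, 0.4]]
1 ['top'] [0.5472 0.3248] -12.21
1 ['side'] [0.5465 0.324 ] -11.0
2 ['top', 'side'] [ 0.5835 -0.3167] 7.91
[[0.2, 0.2], [-0.0, 0.1], [0.1, 0.3], [0.9, 0.7], [0.3, -0.8], [0.1, -1.0], [-1.0, -0.4], [0.1, 0.8], [1.0, -0.4]]
2 ['top'] [ 0.5844 -0.3157] 8.15
2 ['side'] [ 0.5825 -0.3173] 8.1
```

```bash
cat > plan.py <<'E'
import numpy as np
from scipy.spatial.transform import Rotation as R
from workcell import manip
def state():
    o=manip.get_obs(); M=R.from_quat(o["ee_rot"]).as_matrix()
    return o,o["position"],M
def plan(target,yaw,jaw,rows=10,scale=1.):
    """target: TCP world (m); yaw: scanner-style yaw deg (tool x = yaw+180); straight line over `rows` rows, rest hold."""
    o,p,M=state(); p=p.copy(); tx=np.degrees(np.arctan2(M[1,0],M[0,0]))
    dy=(yaw+180-tx+180)%360-180; p0=p.copy(); out=[]
    for i in range(10):
        if i<rows:
            f=(i+1)/rows; want=p0+(np.array(target)-p0)*f
            t=np.round(M.T@(want-p)/.4,3); a=np.round(-(dy*f+tx-np.degrees(np.arctan2(M[1,0],M[0,0]))-0)/180,3) if 0 else None
            cur=np.degrees(np.arctan2(M[1,0],M[0,0])); d=(tx+dy*f-cur+180)%360-180
            a=np.round(-d/180,3)
            p=p+M@t*.4; M=M@R.from_euler("z",a*np.pi).as_matrix()
        else: t=np.zeros(3);a=0.
        out.append(f"{jaw:g} {t[0]+0:.3f} {t[1]+0:.3f} {t[2]+0:.3f} {a+0:.3f}")
    print("clock",round(o["clock"],2),"pos",np.round(o["position"],4),"yaw",round(tx-180,2),"dist",np.round(np.linalg.norm(np.array(target)-p0)/rows*1000,1),"mm/row"); print("; ".join(out))
E
python3 - <<'E'
from plan import *
from h import *
q=(.5470,.3245,np.radians(-11.8)); print("read origin",place(q,[(-128.7,0,116.7),(-153.7,.5,138.7)]))
# can/motor ground positions from top image
c=C["top"];K=c["intrinsics"];E=c["extrinsics"];
for n,u,v,z in(("can",122,282,.15),("motor",260,304,.03),("tape",391,307,.02),("drvL",290,190,.01),("jar",526,285,.075)):
    d=E[:3,:3].T@np.array([(u-K[0,2])/K[0,0],-(v-K[1,2])/K[1,1],-1]);o=-E[:3,:3].T@E[:3,3];print(n,np.round(o+d*(z-o[2])/d[2],3))
plan((.503,.009,.18),-.4,0,10)
E
```

```text
read origin [[0.42101977 0.35081864 0.1167    ]
 [0.39665033 0.35642048 0.1387    ]]
can [0.431 0.515 0.15 ]
motor [0.363 0.182 0.03 ]
tape [ 0.345 -0.183  0.02 ]
drvL [0.689 0.094 0.01 ]
jar [ 0.396 -0.538  0.075]
clock 0.1 pos [0.2654 0.5655 0.2496] yaw -25.14 dist 60.9 mm/row
0 -0.113 -0.101 0.018 -0.014; 0 -0.108 -0.105 0.017 -0.013; 0 -0.104 -0.110 0.018 -0.014; 0 -0.099 -0.115 0.017 -0.014; 0 -0.094 -0.118 0.018 -0.014; 0 -0.089 -0.123 0.017 -0.013; 0 -0.083 -0.126 0.018 -0.014; 0 -0.078 -0.130 0.017 -0.014; 0 -0.072 -0.132 0.018 -0.014; 0 -0.066 -0.137 0.017 -0.013
```

Emit:
arm_command(series="0 -0.113 -0.101 0.018 -0.014; 0 -0.108 -0.105 0.017 -0.013; 0 -0.104 -0.110 0.018 -0.014; 0 -0.099 -0.115 0.017 -0.014; 0 -0.094 -0.118 0.018 -0.014; 0 -0.089 -0.123 0.017 -0.013; 0 -0.083 -0.126 0.018 -0.014; 0 -0.078 -0.130 0.017 -0.014; 0 -0.072 -0.132 0.018 -0.014; 0 -0.066 -0.137 0.017 -0.013", newtons=40)

```text
clock: 1.35
position: [0.5034, 0.0074, 0.1801]
ee_rot: [0.003, 1.0, 0.0, 0.0]
ft_force: [0.6, 1.1, -1.0]
grip_width: 1.004
grasp_force: 0.0
```

Run:
```python
from plan import *
from workcell import viewer
import cv2
for n in("wrist","top"):
    c=viewer.camera(n); np.savez(f"{n}1.npz",**{k:c[k] for k in("pixels","intrinsics","extrinsics")}); cv2.imwrite(f"pics/{n}1.png",c["pixels"][:,:,::-1])
    if n=="wrist": print(c["intrinsics"].tolist(),np.round(c["extrinsics"],4).tolist())
plan((.503,.009,.1),-.4,0,6)
```

```text
[[371.64829954431775, 0.0, 320.11838092984203], [0.0, 371.64829954431775, 244.5938314070328], [0.0, 0.0, 1.0]] [[0.0065, 1.0, 0.0015, -0.0107], [-0.9593, 0.0067, -0.2823, 0.5009], [-0.2823, 0.0004, 0.9593, -0.1691], [0.0, 0.0, 0.0, 1.0]]
clock 1.45 pos [0.5038 0.0022 0.1796] yaw -0.91 dist 13.3 mm/row
0 0.000 0.003 0.033 0.000; 0 0.001 0.003 0.033 -0.001; 0 0.000 0.003 0.034 0.000; 0 0.000 0.003 0.033 -0.001; 0 0.001 0.003 0.033 0.000; 0 0.000 0.002 0.033 -0.001; 0 0.000 0.000 0.000 0.000; 0 0.000 0.000 0.000 0.000; 0 0.000 0.000 0.000 0.000; 0 0.000 0.000 0.000 0.000
```

View pics/wrist1.png

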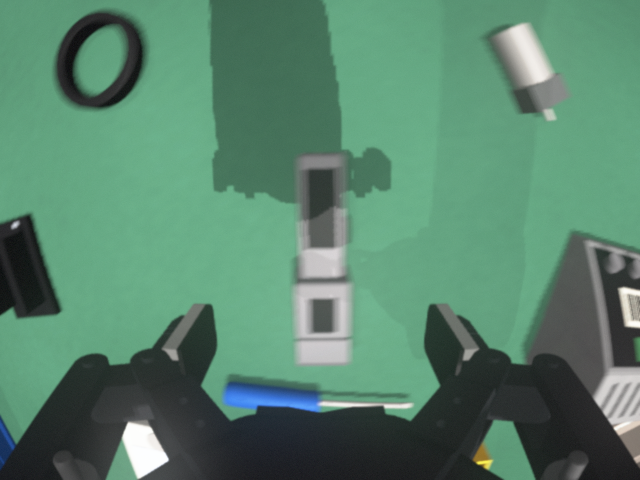

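```bash
cat >> h.py <<'E'
def fproj(c,P):
    p=P@c["extrinsics"][:3,:3].T+c["extrinsics"][:3,3]; p=p*[1,-1,-1]; K=c["intrinsics"]
    r=np.hypot(p[:,0],p[:,1]); th=np.arctan2(r,p[:,2]); return K[:2,2]+K[0,0]*(th/r)[:,None]*p[:,:2]
def ffit(c,L,q0):
    f=lambda q:(fproj(c,place(q,[o[0] for o in L]))-[o[1] for o in L]).ravel()
    r=least_squares(f,q0,loss="soft_l1"); return r.x,f(r.x).reshape(-1,2)
E
python3 - <<'E'
from h import *
from plan import *
w=np.load("wrist1.npz")
q,e=ffit(w,[((-85,-17,36),(297,155)),((-85,17,36),(347,154)),((10,-22,44),(293,283)),((10,22,44),(352,281)),((60,-22,44),(294,340)),((60,22,44),(353,340))],(.52,0,0))
print(q,np.degrees(q[2]),np.round(e,1).tolist())
plan((.503,.009,.1),-.4,0,6)
E
```

```text
[0.5293165  0.00904592 0.0023592 ] 0.13517227831622253 [[0.8, -0.5], [-1.6, 0.1], [0.5, 0.1], [-0.2, 1.5], [1.8, -0.1], [-2.7, -0.6]]
clock 1.45 pos [0.5038 0.0022 0.1796] yaw -0.91 dist 13.3 mm/row
0 0.000 0.003 0.033 0.000; 0 0.001 0.003 0.033 -0.001; 0 0.000 0.003 0.034 0.000; 0 0.000 0.003 0.033 -0.001; 0 0.001 0.003 0.033 0.000; 0 0.000 0.002 0.033 -0.001; 0 0.000 0.000 0.000 0.000; 0 0.000 0.000 0.000 0.000; 0 0.000 0.000 0.000 0.000; 0 0.000 0.000 0.000 0.000
```

Emit:
arm_command(series="0 0 0 0.050 0; 0 0 0 0.050 0; 0 0 0 0.050 0; 0 0 0 0.040 0; 0 0 0 0 0; 0 0 0 0 0; 0 0 0 0 0; 0 0 0 0 0; 0 0 0 0 0; 0 0 0 0 0")

```text
clock: 2.7
position: [0.5031, 0.0092, 0.1044]
ee_rot: [0.004, 1.0, 0.0, 0.0]
ft_force: [-0.9, 0.1, -0.5]
grip_width: 1.001
grasp_force: 0.0
```

Run:
```python
from plan import *
plan((.5035,.009,.0225),-.2,0,6)
```

```text
clock 2.7 pos [0.5031 0.0092 0.1044] yaw -0.48 dist 13.6 mm/row
0 0.000 0.000 0.034 0.000; 0 0.000 0.000 0.034 -0.001; 0 -0.001 0.000 0.034 0.000; 0 0.000 0.000 0.034 0.000; 0 0.000 0.000 0.035 0.000; 0 0.000 -0.001 0.034 -0.001; 0 0.000 0.000 0.000 0.000; 0 0.000 0.000 0.000 0.000; 0 0.000 0.000 0.000 0.000; 0 0.000 0.000 0.000 0.000
```

Emit:
arm_command(series="0 0 0 0.040 0; 0 0 0 0.050 0; 0 0 0 0.050 0; 0 0 0 0.040 0; 0 0 0 0.015 0; 0 0 0 0.010 0; 0 0 0 0 0; 0 0 0 0 0; 0.3 0 0 0 0; 0.4 0 0 0 0", newtons=40)

```text
clock: 3.95
position: [0.5031, 0.0092, 0.0225]
ee_rot: [0.004, 1.0, 0.0, 0.0]
ft_force: [-0.3, 1.3, 0.5]
grip_width: 0.616
grasp_force: 0.0
```

Emit:
arm_command(series="0.45 0 0 0 0; 0.5 0 0 0 0; 0.55 0 0 0 0; 0.6 0 0 0 0; 0.7 0 0 0 0; 0.8 0 0 0 0; 1 0 0 0 0; 1 0 0 0 0; 1 0 0 0 0; 1 0 0 0 0", newtons=40)

```text
clock: 5.2
position: [0.5032, 0.0087, 0.0227]
ee_rot: [0.004, 1.0, -0.0, 0.0]
ft_force: [-1.1, -0.9, 6.0]
grip_width: 0.398
grasp_force: 39.6
```

Emit:
arm_command(series="1 0 0 -0.010 0; 1 0 0 -0.020 0; 1 0 0 -0.040 0; 1 0 0 -0.060 0; 1 0 0 -0.070 0; 1 0 0 -0.060 0; 1 0 0 -0.040 0; 1 0 0 -0.020 0; 1 0 0 0 0; 1 0 0 0 0")

```text
clock: 6.45
position: [0.5025, 0.0092, 0.1495]
ee_rot: [0.004, 1.0, -0.0, -0.001]
ft_force: [-0.8, -0.9, -2.0]
grip_width: 0.396
grasp_force: 39.9
```

Run:
```python
from plan import *
from h import *
plan((.41,.15,.16),-6,1,10)
```

```text
clock 6.45 pos [0.5025 0.0092 0.1495] yaw -0.48 dist 16.9 mm/row
1 0.023 0.035 -0.003 0.003; 1 0.024 0.035 -0.002 0.003; 1 0.024 0.034 -0.003 0.003; 1 0.025 0.035 -0.002 0.003; 1 0.024 0.034 -0.003 0.003; 1 0.025 0.034 -0.003 0.003; 1 0.026 0.033 -0.002 0.003; 1 0.026 0.034 -0.003 0.004; 1 0.026 0.033 -0.002 0.003; 1 0.026 0.033 -0.003 0.003
```

Emit:
arm_command(series="1 0.023 0.035 -0.003 0.003; 1 0.024 0.035 -0.002 0.003; 1 0.024 0.034 -0.003 0.003; 1 0.025 0.035 -0.002 0.003; 1 0.024 0.034 -0.003 0.003; 1 0.025 0.034 -0.003 0.003; 1 0.026 0.033 -0.002 0.003; 1 0.026 0.034 -0.003 0.004; 1 0.026 0.033 -0.002 0.003; 1 0.026 0.033 -0.003 0.003")

```text
clock: 7.7
position: [0.4098, 0.1504, 0.1599]
ee_rot: [0.053, 0.999, -0.0, -0.001]
ft_force: [-0.6, -0.4, -1.6]
grip_width: 0.396
grasp_force: 39.9
```

Run:
```python
from plan import *
from h import *
o=place((.5470,.3245,np.radians(-11.8)),[(-128.7,0,116.7)])[0]
t=place((o[0],o[1],np.radians(-11.8)),[(-25.3,.5,22.7)])[0]; t[2]+=.1167; print(t)
plan(t,-11.8,1,9)
```

```text
[0.39635667 0.35648183 0.1394    ]
clock 7.7 pos [0.4098 0.1504 0.1599] yaw -6.08 dist 23.1 mm/row
1 0.010 0.057 0.006 0.004; 1 0.010 0.056 0.005 0.003; 1 0.011 0.056 0.006 0.004; 1 0.012 0.056 0.006 0.003; 1 0.012 0.056 0.005 0.004; 1 0.013 0.056 0.006 0.003; 1 0.014 0.056 0.006 0.004; 1 0.014 0.056 0.005 0.003; 1 0.014 0.055 0.006 0.004; 1 0.000 0.000 0.000 0.000
```

Emit:
arm_command(series="1 0.010 0.057 0.006 0.004; 1 0.010 0.056 0.005 0.003; 1 0.011 0.056 0.006 0.004; 1 0.012 0.056 0.006 0.003; 1 0.012 0.056 0.005 0.004; 1 0.013 0.056 0.006 0.003; 1 0.014 0.056 0.006 0.004; 1 0.014 0.056 0.005 0.003; 1 0.014 0.055 0.006 0.004; 1 0 0 0 0")

```text
clock: 8.95
position: [0.3962, 0.3574, 0.1391]
ee_rot: [0.102, 0.995, -0.0, -0.001]
ft_force: [-0.5, 0.6, -2.3]
grip_width: 0.393
grasp_force: 40.0
```

Run:
```python
from plan import *
from h import *
from workcell import viewer
import cv2
plan((0.39636,.35648,.1394),-11.8,1,9)
ims=[]
for n,(u,v) in(("top",(110,150)),("side",(180,70))):
    c=viewer.camera(n); im=c["pixels"][:,:,::-1].copy()
    ims.append(cv2.resize(im[v:v+150,u:u+133],None,fx=3,fy=3,interpolation=cv2.INTER_CUBIC))
cv2.imwrite("pics/read.png",np.hstack(ims))
```

```text
clock 8.95 pos [0.3962 0.3574 0.1391] yaw -11.69 dist 0.1 mm/row
1 0.000 0.000 0.000 0.000; 1 0.000 0.000 0.000 0.000; 1 0.000 -0.001 0.000 0.000; 1 0.000 0.000 0.000 0.000; 1 0.000 0.000 0.000 0.000; 1 -0.001 0.000 0.000 0.000; 1 0.000 -0.001 -0.001 0.000; 1 0.000 0.000 0.000 0.001; 1 0.000 0.000 0.000 0.000; 1 0.000 0.000 0.000 0.000
```

View pics/read.png

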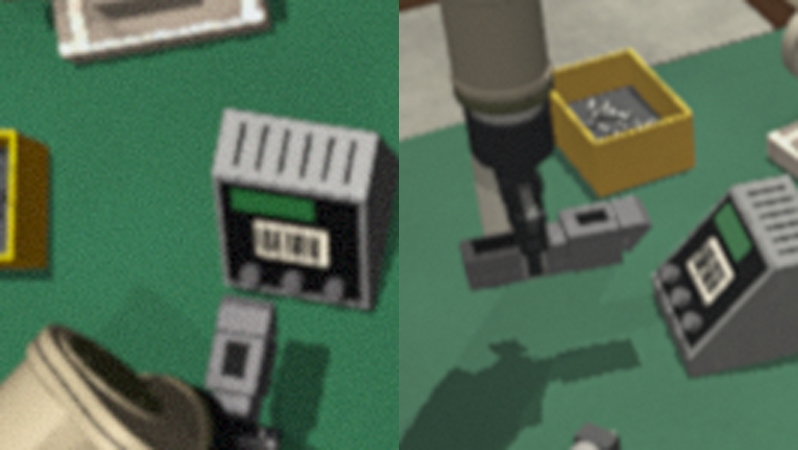

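The scanner is at the supply with its nose at about (247,300) and the label at about (291,245) in the top crop, and it looks level in the side crop. I'll compare the predicted pixels with the seen ones.

Run:
```python
from h import *
from plan import state
o,p,M=state();y=np.radians(-11.75)
s=place((p[0],p[1],y),[(25.3,-.5,0)])[0]
P=[(10,22,44),(10,-22,44),(60,22,44),(60,-22,44),(91,22,44),(91,-22,44)]
for n,(u,v) in(("top",(110,150)),("side",(180,70))):
    W=place((s[0],s[1],y),P);W[:,2]+=p[2]-.0227
    L=place((.547,.3245,np.radians(-11.8)),[(20,0,70)])
    a=(proj(C[n],np.vstack([W,L]))-[u,v]+.5)*3; 
    if n=="side":a[:,0]+=399
    print(n,np.round(a).tolist())
print(np.round(o["position"],4),o["grasp_force"],o["clock"], M[2])
```

```text
top [[205.0, 386.0], [256.0, 396.0], [217.0, 328.0], [268.0, 337.0], [225.0, 292.0], [276.0, 301.0], [292.0, 245.0]]
side [[558.0, 209.0], [569.0, 236.0], [611.0, 199.0], [622.0, 226.0], [642.0, 193.0], [654.0, 220.0], [710.0, 271.0]]
[0.3971 0.3555 0.1396] 39.99018207192421 9.05 [ 5.83508009e-04 -1.44749343e-03 -9.99998782e-01]
```

Emit:
arm_command(series="1 0 0 0 0; 1 0 0 0 0; 1 0 0 0 0; 1 0 0 0 0; 1 0 0 0 0; 1 0 0 0 0; 1 0 0 0 0; 1 0 0 0 0; 1 0 0 0 0; 1 0 0 0 0")

```text
clock: 10.3
position: [0.3972, 0.3562, 0.1403]
ee_rot: [0.103, 0.995, 0.0, -0.0]
ft_force: [0.1, 0.2, -2.2]
grip_width: 0.393
grasp_force: 40.0
```

Emit:
arm_command(series="1 0 0 0 0; 1 0 0 0 0; 1 0 0 0 0; 1 0 0 0 0; 1 0 0 0 0; 1 0 0 0 0; 1 0 0 0 0; 1 0 0 0 0; 1 0 0 0 0; 1 0 0 0 0")

```text
clock: 11.55
position: [0.3972, 0.3562, 0.1403]
ee_rot: [0.103, 0.995, 0.0, -0.0]
ft_force: [0.3, 0.2, -1.5]
grip_width: 0.392
grasp_force: 40.0
```

Emit:
arm_command(series="1 0 0 0 0; 1 0 0 0 0; 1 0 0 0 0; 1 0 0 0 0; 1 0 0 0 0; 1 0 0 0 0; 1 0 0 0 0; 1 0 0 0 0; 1 0 0 0 0; 1 0 0 0 0")

```text
clock: 12.8
position: [0.3972, 0.3562, 0.1403]
ee_rot: [0.103, 0.995, 0.0, -0.0]
ft_force: [-0.5, -0.9, -0.6]
grip_width: 0.392
grasp_force: 40.0
```

Run:
```python
from plan import *
plan((.415,.14,.17),-6,1,9)
```

```text
clock 12.8 pos [0.3972 0.3562 0.1403] yaw -11.82 dist 24.3 mm/row
1 -0.017 -0.058 -0.008 -0.004; 1 -0.017 -0.058 -0.008 -0.003; 1 -0.015 -0.058 -0.009 -0.004; 1 -0.016 -0.058 -0.008 -0.003; 1 -0.014 -0.059 -0.008 -0.004; 1 -0.014 -0.058 -0.008 -0.004; 1 -0.013 -0.059 -0.009 -0.003; 1 -0.013 -0.059 -0.008 -0.004; 1 -0.011 -0.059 -0.008 -0.003; 1 0.000 0.000 0.000 0.000
```

Emit:
arm_command(series="1 -0.017 -0.058 -0.008 -0.004; 1 -0.017 -0.058 -0.008 -0.003; 1 -0.015 -0.058 -0.009 -0.004; 1 -0.016 -0.058 -0.008 -0.003; 1 -0.014 -0.059 -0.008 -0.004; 1 -0.014 -0.058 -0.008 -0.004; 1 -0.013 -0.059 -0.009 -0.003; 1 -0.013 -0.059 -0.008 -0.004; 1 -0.011 -0.059 -0.008 -0.003; 1 0 0 0 0")

```text
clock: 14.05
position: [0.4152, 0.1386, 0.1702]
ee_rot: [0.054, 0.999, 0.0, 0.0]
ft_force: [0.2, 0.5, -1.6]
grip_width: 0.391
grasp_force: 40.0
```

Run:
```python
from plan import *
plan((.50,-.03,.10),8,1,10)
```

```text
clock 14.05 pos [0.4152 0.1386 0.1702] yaw -6.22 dist 20.1 mm/row
1 -0.026 -0.040 0.018 -0.008; 1 -0.024 -0.040 0.017 -0.008; 1 -0.024 -0.041 0.018 -0.008; 1 -0.023 -0.041 0.017 -0.008; 1 -0.021 -0.042 0.018 -0.007; 1 -0.021 -0.043 0.017 -0.008; 1 -0.019 -0.043 0.018 -0.008; 1 -0.019 -0.043 0.017 -0.008; 1 -0.017 -0.044 0.018 -0.008; 1 -0.016 -0.044 0.018 -0.008
```

Emit:
arm_command(series="1 -0.026 -0.040 0.018 -0.008; 1 -0.024 -0.040 0.017 -0.008; 1 -0.024 -0.041 0.018 -0.008; 1 -0.023 -0.041 0.017 -0.008; 1 -0.021 -0.042 0.018 -0.007; 1 -0.021 -0.043 0.017 -0.008; 1 -0.019 -0.043 0.018 -0.008; 1 -0.019 -0.043 0.017 -0.008; 1 -0.017 -0.044 0.018 -0.008; 1 -0.016 -0.044 0.018 -0.008")

```text
clock: 15.3
position: [0.5005, -0.0279, 0.0991]
ee_rot: [-0.072, 0.997, 0.0, 0.0]
ft_force: [-0.2, -0.3, -2.5]
grip_width: 0.395
grasp_force: 40.0
```

Emit:
arm_command(series="1 0 0 0.040 0; 1 0 0 0.040 0; 1 0 0 0.040 0; 1 0 0 0.030 0; 1 0 0 0.020 0; 1 0 0 0.010 0; 1 0 0 0 0; 1 0 0 0 0; 1 0 0 0 0; 1 0 0 0 0")

```text
clock: 16.55
position: [0.5002, -0.0282, 0.0277]
ee_rot: [-0.071, 0.997, 0.0, 0.0]
ft_force: [-0.2, 0.0, -1.6]
grip_width: 0.397
grasp_force: 40.0
```

Emit:
arm_command(series="1 0 0 0.004 0; 1 0 0 0.004 0; 1 0 0 0.003 0; 1 0 0 0.001 0; 1 0 0 0 0; 1 0 0 0 0; 1 0 0 0 0; 1 0 0 0 0; 1 0 0 0 0; 1 0 0 0 0")

```text
clock: 17.8
position: [0.4999, -0.0283, 0.0227]
ee_rot: [-0.071, 0.997, 0.0, -0.0]
ft_force: [-3.7, 0.9, 5.8]
grip_width: 0.391
grasp_force: 40.7
```

Emit:
arm_command(series="0.58 0 0 0 0; 0.55 0 0 0 0; 0.5 0 0 0 0; 0.45 0 0 0 0; 0.4 0 0 0 0; 0.3 0 0 0 0; 0.2 0 0 0 0; 0.1 0 0 0 0; 0 0 0 0 0; 0 0 0 0 0")

```text
clock: 19.05
position: [0.5, -0.0283, 0.0227]
ee_rot: [-0.071, 0.997, 0.0, 0.0]
ft_force: [-0.2, -0.2, -0.4]
grip_width: 0.997
grasp_force: 0.0
```

Emit:
arm_command(series="0 0 0 -0.020 0; 0 0 0 -0.040 0; 0 0 0 -0.060 0; 0 0 0 -0.060 0; 0 0 0 -0.060 0; 0 0 0 -0.060 0; 0 0 0 -0.060 0; 0 0 0 -0.040 0; 0 0 0 -0.020 0; 0 0 0 0 0")

```text
clock: 20.3
position: [0.5, -0.0283, 0.1909]
ee_rot: [-0.071, 0.997, 0.0, 0.0]
ft_force: [-0.1, 0.8, 0.5]
grip_width: 1.002
grasp_force: 0.0
```

Run:
```python
from plan import *
from workcell import viewer
import cv2
c=viewer.camera("wrist"); np.savez("wrist2.npz",**{k:c[k] for k in("pixels","intrinsics","extrinsics")}); 
im=c["pixels"][:,:,::-1]; cv2.imwrite("pics/wrist2.png",im)
plan((.50,-.20,.25),8,0,8)
```

```text
clock 20.35 pos [ 0.4998 -0.0283  0.1903] yaw -351.84 dist 22.7 mm/row
0 0.008 -0.053 -0.019 0.000; 0 0.007 -0.053 -0.018 0.000; 0 0.008 -0.053 -0.019 0.000; 0 0.007 -0.054 -0.019 0.000; 0 0.008 -0.053 -0.018 0.001; 0 0.007 -0.053 -0.019 0.000; 0 0.008 -0.053 -0.019 0.000; 0 0.007 -0.053 -0.018 0.000; 0 0.000 0.000 0.000 0.000; 0 0.000 0.000 0.000 0.000
```

View pics/wrist2.png

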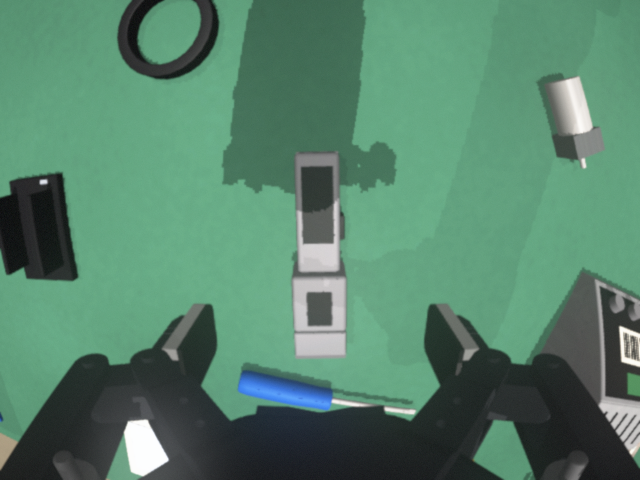

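The laid scanner is intact at about (319,255), with its head facing down in the image. Next I'll look at the dock from above.

Run:
```python
from h import *
from plan import *
w=np.load("wrist2.npz")
q,e=ffit(w,[((-85,-17,36),(296,154)),((-85,17,36),(340,154)),((10,-22,44),(293,277)),((10,22,44),(345,276)),((60,-22,44),(293,332)),((60,22,44),(346,331))],(.52,-.03,.14))
print(q,np.degrees(q[2]),np.round(e,1).tolist()); print("expected",place((.4999,-.0283,np.radians(8.15)),[(25.3,-.5,0)]))
plan((.56,-.315,.22),8.1,0,9)
```

```text
[ 0.52536217 -0.02584984  0.15062291] 8.630056779649777 [[-1.0, -0.9], [0.8, -1.3], [-2.1, 0.1], [2.1, 0.6], [0.2, 0.6], [-0.1, 1.2]]
expected [[ 0.52501536 -0.02520829  0.        ]]
clock 20.35 pos [ 0.4998 -0.0283  0.1903] yaw -351.84 dist 32.7 mm/row
0 -0.005 -0.081 -0.008 0.000; 0 -0.006 -0.081 -0.009 0.000; 0 -0.005 -0.082 -0.008 0.000; 0 -0.005 -0.081 -0.008 0.000; 0 -0.005 -0.081 -0.008 0.000; 0 -0.006 -0.081 -0.009 0.000; 0 -0.005 -0.082 -0.008 0.000; 0 -0.005 -0.081 -0.008 0.000; 0 -0.005 -0.081 -0.008 0.000; 0 0.000 0.000 0.000 0.000
```

Scanner at about (0.525, -0.0255), matching the expected place. Moving over the dock.

Emit:
arm_command(series="0 -0.005 -0.081 -0.008 0; 0 -0.006 -0.081 -0.009 0; 0 -0.005 -0.082 -0.008 0; 0 -0.005 -0.081 -0.008 0; 0 -0.005 -0.081 -0.008 0; 0 -0.006 -0.081 -0.009 0; 0 -0.005 -0.082 -0.008 0; 0 -0.005 -0.081 -0.008 0; 0 -0.005 -0.081 -0.008 0; 0 0 0 0 0")

```text
clock: 21.6
position: [0.559, -0.3178, 0.219]
ee_rot: [-0.069, 0.998, -0.001, -0.001]
ft_force: [-0.0, 0.2, -0.3]
grip_width: 1.001
grasp_force: 0.0
```

Emit:
arm_command(series="0 0 0 0 0; 0 0 0 0 0; 0 0 0 0 0; 0 0 0 0 0; 0 0 0 0 0; 0 0 0 0 0; 0 0 0 0 0; 0 0 0 0 0; 0 0 0 0 0; 0 0 0 0 0")

```text
clock: 22.85
position: [0.5601, -0.3151, 0.2203]
ee_rot: [-0.071, 0.997, 0.0, 0.0]
ft_force: [0.2, 0.8, -1.1]
grip_width: 0.999
grasp_force: 0.0
```

Run:
```python
from plan import *
from h import *
from workcell import viewer
import cv2
c=viewer.camera("wrist"); np.savez("wrist3.npz",**{k:c[k] for k in("pixels","intrinsics","extrinsics")}); 
P=fproj(c,place((.584,-.316,np.radians(8)),[(-40,0,12)]))[0]; u,v=int(P[0])-80,int(P[1])-75; u=max(0,u);v=max(0,v); print("crop",u,v,P)
im=cv2.resize(c["pixels"][v:v+150,u:u+160,::-1],None,fx=4,fy=4,interpolation=cv2.INTER_CUBIC); cv2.imwrite("pics/dock.png",im)
print(state()[1])
```

```text
crop 235 123 [315.66985111 198.29363443]
[ 0.56010043 -0.31505511  0.22024293]
```

View pics/dock.png

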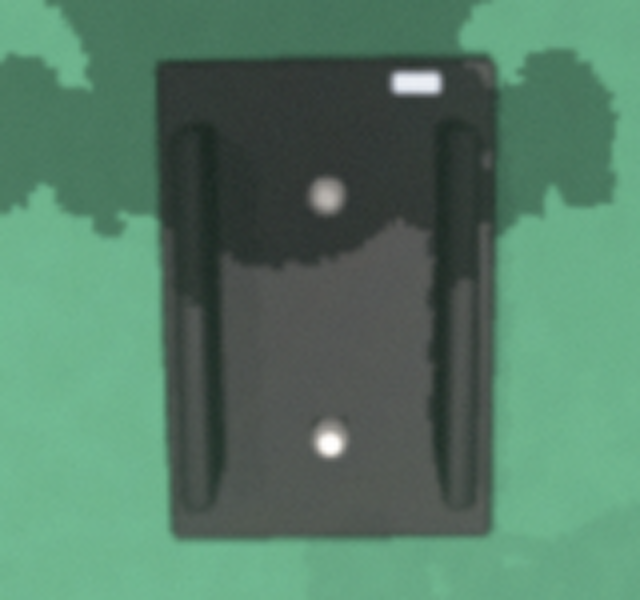

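Run:
```python
from h import *
from plan import *
w=np.load("wrist3.npz")
g=lambda a,b:((a+.5)/4-.5+235,(b+.5)/4-.5+123)
L=[((-96,-38,12),g(160,62)),((-96,38,12),g(494,58)),((16,-38,12),g(175,537)),((16,38,12),g(490,533)),((-65,0,20),g(327,195)),((-10,0,20),g(330,439))]
for l in (L,L[:4],L[4:]):
    q,e=ffit(w,l,(.584,-.316,.14)); print(np.round(q,4),np.degrees(q[2]),np.round(e,1).tolist())
plan((.561,-.0208,.20),8.15,0,9)
```

```text
[ 0.5837 -0.3144  0.1533] 8.781304112027962 [[-1.4, -1.0], [1.0, -1.1], [-0.9, 0.8], [0.8, 0.9], [0.1, 0.1], [0.1, 0.3]]
[ 0.584  -0.3143  0.153 ] 8.765165949655932 [[-1.3, -0.8], [1.1, -0.8], [-0.8, 1.0], [0.9, 1.2]]
[ 0.5836 -0.3145  0.1527] 8.747383209214673 [[-0.0, -0.1], [0.0, 0.1]]
clock 22.9 pos [ 0.5601 -0.3151  0.2202] yaw -351.84 dist 32.8 mm/row
0 -0.012 0.081 0.006 0.000; 0 -0.012 0.081 0.005 0.000; 0 -0.012 0.081 0.006 0.000; 0 -0.011 0.080 0.006 0.000; 0 -0.012 0.081 0.005 0.000; 0 -0.012 0.081 0.006 0.000; 0 -0.012 0.081 0.005 0.000; 0 -0.012 0.081 0.006 0.000; 0 -0.012 0.081 0.006 0.000; 0 0.000 0.000 0.000 0.000
```

Emit:
arm_command(series="0 -0.012 0.081 0.006 0; 0 -0.012 0.081 0.005 0; 0 -0.012 0.081 0.006 0; 0 -0.011 0.080 0.006 0; 0 -0.012 0.081 0.005 0; 0 -0.012 0.081 0.006 0; 0 -0.012 0.081 0.005 0; 0 -0.012 0.081 0.006 0; 0 -0.012 0.081 0.006 0; 0 0 0 0 0")

```text
clock: 24.15
position: [0.5611, -0.0176, 0.1996]
ee_rot: [-0.073, 0.997, 0.001, -0.0]
ft_force: [-0.2, -1.2, 1.1]
grip_width: 0.999
grasp_force: 0.0
```

Emit:
arm_command(series="0 0 0 0 0; 0 0 0 0 0; 0 0 0 0.040 0; 0 0 0 0.060 0; 0 0 0 0.060 0; 0 0 0 0.050 0; 0 0 0 0.040 0; 0 0 0 0 0; 0 0 0 0 0; 0 0 0 0 0")

```text
clock: 25.4
position: [0.5617, -0.0207, 0.1007]
ee_rot: [-0.071, 0.997, 0.0, 0.001]
ft_force: [-0.4, 0.2, 0.1]
grip_width: 0.999
grasp_force: 0.0
```

Run:
```python
from plan import *
plan((.5609,-.0201,.023),8.15,0,7)
```

```text
clock 25.4 pos [ 0.5617 -0.0207  0.1007] yaw -351.85 dist 11.1 mm/row
0 0.000 0.000 0.028 0.000; 0 0.001 0.001 0.027 0.000; 0 0.000 0.000 0.028 0.000; 0 0.000 0.000 0.028 0.000; 0 0.000 0.000 0.028 0.000; 0 0.001 0.001 0.027 0.000; 0 0.000 0.000 0.028 0.000; 0 0.000 0.000 0.000 0.000; 0 0.000 0.000 0.000 0.000; 0 0.000 0.000 0.000 0.000
```

Emit:
arm_command(series="0 0 0 0.040 0; 0 0.001 0.001 0.045 0; 0 0 0 0.045 0; 0 0.001 0.001 0.035 0; 0 0 0 0.020 0; 0 0 0 0.009 0; 0 0 0 0 0; 0 0 0 0 0; 0.2 0 0 0 0; 0.3 0 0 0 0")

```text
clock: 26.65
position: [0.5604, -0.02, 0.0225]
ee_rot: [-0.071, 0.997, 0.0, 0.0]
ft_force: [-0.5, 0.6, 1.1]
grip_width: 0.698
grasp_force: 0.0
```

Emit:
arm_command(series="0.35 0 0 0 0; 0.4 0 0 0 0; 0.45 0 0 0 0; 0.5 0 0 0 0; 0.55 0 0 0 0; 0.7 0 0 0 0; 1 0 0 0 0; 1 0 0 0 0; 1 0 0 0 0; 1 0 0 0 0", newtons=60)

```text
clock: 27.9
position: [0.5604, -0.0201, 0.0225]
ee_rot: [-0.071, 0.997, 0.0, 0.0]
ft_force: [-0.9, 0.1, 5.2]
grip_width: 0.508
grasp_force: 60.2
```

Emit:
arm_command(series="1 0 0 -0.010 0; 1 0 0 -0.020 0; 1 0 0 -0.040 0; 1 0 0 -0.060 0; 1 0 0 -0.060 0; 1 0 0 -0.060 0; 1 0 0 -0.040 0; 1 0 0 -0.010 0; 1 0 0 0 0; 1 0 0 0 0")

```text
clock: 29.15
position: [0.5597, -0.02, 0.1414]
ee_rot: [-0.071, 0.997, -0.0, -0.001]
ft_force: [-0.1, 0.8, -1.5]
grip_width: 0.503
grasp_force: 60.8
```

Run:
```python
from plan import *
from h import *
d=place((.5835,-.3139,np.radians(8.25)),[(36,0,0)])[0]; print(d)
plan((d[0],d[1],.14),8.25,1,9)
```

```text
[ 0.61912745 -0.30873427  0.        ]
clock 29.15 pos [ 0.5597 -0.02    0.1414] yaw -351.84 dist 32.8 mm/row
1 -0.005 -0.082 0.000 0.000; 1 -0.005 -0.081 0.001 0.000; 1 -0.005 -0.082 0.000 0.000; 1 -0.005 -0.082 0.001 0.000; 1 -0.005 -0.082 0.000 0.000; 1 -0.005 -0.081 0.000 0.000; 1 -0.005 -0.082 0.001 0.000; 1 -0.005 -0.082 0.000 0.000; 1 -0.005 -0.082 0.000 -0.001; 1 0.000 0.000 0.000 0.000
```

Emit:
arm_command(series="1 -0.005 -0.082 0 0; 1 -0.005 -0.081 0 0; 1 -0.005 -0.082 0 0; 1 -0.005 -0.082 0 0; 1 -0.005 -0.082 0 0; 1 -0.005 -0.081 0 0; 1 -0.005 -0.082 0 0; 1 -0.005 -0.070 0 0; 1 -0.005 -0.060 0 0; 1 0 -0.034 0 0")

```text
clock: 30.4
position: [0.6193, -0.3101, 0.1412]
ee_rot: [-0.071, 0.998, 0.0, -0.001]
ft_force: [-0.1, 0.3, -2.0]
grip_width: 0.513
grasp_force: 60.9
```

Emit:
arm_command(series="1 0 0 0.010 0; 1 0 0 0.020 0; 1 0 0 0.020 0; 1 0 0 0.020 0; 1 0 0 0.020 0; 1 0 0 0.010 0; 1 0 0 0 0; 1 0 0 0 0; 1 0 0 0 0; 1 0 0 0 0")

```text
clock: 31.65
position: [0.6199, -0.309, 0.1025]
ee_rot: [-0.071, 0.997, 0.0, 0.0]
ft_force: [0.1, -0.2, -1.4]
grip_width: 0.51
grasp_force: 60.9
```

Run:
```python
from plan import *
from h import *
from workcell import viewer
import cv2
plan((.6186,-.3088,.055),8.25,1,5)
ims=[]
for n,(u,v) in(("wrist",(220,80)),("side",(320,250)),("top",(370,170))):
    c=viewer.camera(n); np.savez(f"{n}4.npz",**{k:c[k] for k in("pixels","intrinsics","extrinsics")})
    ims.append(cv2.resize(c["pixels"][v:v+150,u:u+133,::-1],None,fx=3 if n=="wrist" else 2,fy=4 if 0 else (3 if n=="wrist" else 2),interpolation=cv2.INTER_CUBIC))
b=np.zeros((600,266,3),np.uint8); b[:300]=ims[1]; b[300:]=ims[2]; a=np.zeros((600,399,3),np.uint8); a[:450]=ims[0]
cv2.imwrite("pics/pre.png",np.hstack([a,b]))
```

```text
clock 31.65 pos [ 0.6199 -0.309   0.1025] yaw -351.84 dist 9.5 mm/row
1 0.001 0.000 0.024 0.000; 1 0.000 0.000 0.023 0.000; 1 0.001 0.001 0.024 0.000; 1 0.001 0.000 0.024 0.000; 1 0.000 0.000 0.024 -0.001; 1 0.000 0.000 0.000 0.000; 1 0.000 0.000 0.000 0.000; 1 0.000 0.000 0.000 0.000; 1 0.000 0.000 0.000 0.000; 1 0.000 0.000 0.000 0.000
```

View pics/pre.png

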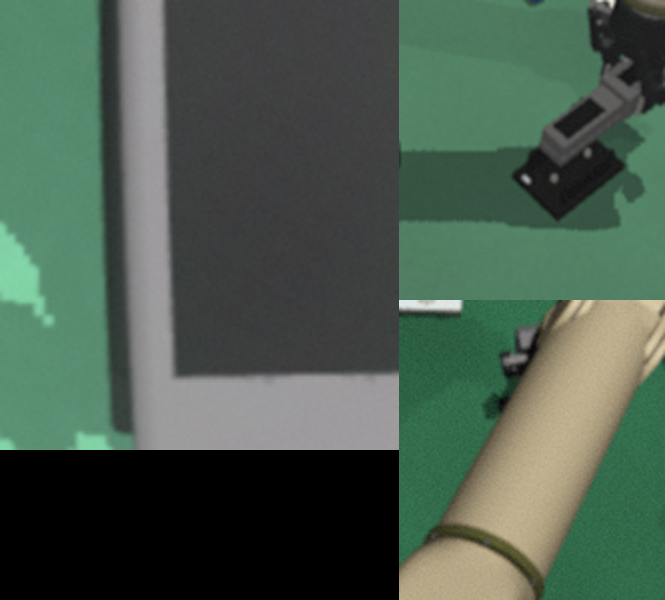

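Run:
```python
from h import *
from plan import *
w2=np.load("wrist2.npz");w4=np.load("wrist4.npz")
# panel corners in scanner frame from wrist2
s2=(.5254,-.0259,np.radians(8.63))
uv=[(302,244),(334,243),(302,167),(333,166)]
pc=[]
for t in uv:
    r=least_squares(lambda a:(fproj(w2,place(s2,[(a[0],a[1],36)]))-[t]).ravel(),(-30,0)).x; pc.append((r[0],r[1],36))
print(np.round(pc,1).tolist())
# scanner in w4 from TCP + same camera biases
p=np.array([.6199,-.309,.1025]); s=place((p[0],p[1],np.radians(8.15)),[(-35.5,-.7,0)])[0]
def pr(P,pitch):
    P=np.array(P,float); c,sn=np.cos(pitch),np.sin(pitch)
    Q=P-[35.5,0,22.5]; Q=np.c_[c*Q[:,0]+sn*Q[:,2],Q[:,1],-sn*Q[:,0]+c*Q[:,2]]+[35.5,0,22.5]
    W=place((s[0],s[1],np.radians(8.63)),Q); W[:,2]+=p[2]-.0225; return fproj(w4,W)
for a in(-2,0,2,4): print(a,np.round(pr(pc+[(-85,0,36)],np.radians(a))).tolist())
im=w4["pixels"].astype(int)
for u in (285,310,340): print(u,[(v,im[v,u].tolist()) for v in range(4,230,9)])
print([(u,im[150,u].tolist()) for u in range(245,410,6)])
```

```text
[[-14.6, -13.0, 36.0], [-15.2, 12.0, 36.0], [-74.5, -11.9, 36.0], [-75.0, 11.2, 36.0]]
-2 [[276.0, 205.0], [358.0, 202.0], [278.0, 14.0], [354.0, 12.0], [317.0, -16.0]]
0 [[276.0, 207.0], [358.0, 204.0], [277.0, 12.0], [355.0, 9.0], [317.0, -20.0]]
2 [[275.0, 210.0], [359.0, 207.0], [275.0, 9.0], [356.0, 7.0], [317.0, -24.0]]
4 [[274.0, 213.0], [360.0, 210.0], [274.0, 7.0], [358.0, 4.0], [317.0, -28.0]]
285 [(4, [157, 154, 157]), (13, [60, 62, 62]), (22, [63, 65, 65]), (31, [63, 66, 65]), (40, [63, 66, 67]), (49, [65, 66, 67]), (58, [67, 67, 68]), (67, [64, 64, 64]), (76, [65, 67, 66]), (85, [65, 67, 66]), (94, [60, 64, 63]), (103, [64, 65, 65]), (112, [63, 66, 65]), (121, [63, 65, 65]), (130, [62, 63, 64]), (139, [61, 62, 62]), (148, [57, 59, 59]), (157, [58, 60, 60]), (166, [59, 61, 61]), (175, [59, 62, 61]), (184, [59, 62, 61]), (193, [58, 62, 61]), (202, [60, 63, 62]), (211, [157, 157, 158]), (220, [158, 155, 157]), (229, [159, 157, 158])]
310 [(4, [156, 154, 156]), (13, [64, 63, 63]), (22, [65, 66, 65]), (31, [64, 64, 64]), (40, [67, 67, 69]), (49, [67, 66, 68]), (58, [68, 66, 6
[... 882 characters left out ...]
64]), (211, [157, 155, 158]), (220, [158, 155, 157]), (229, [157, 155, 159])]
[(245, [89, 140, 113]), (251, [86, 139, 111]), (257, [48, 55, 52]), (263, [130, 129, 130]), (269, [154, 152, 155]), (275, [140, 139, 142]), (281, [60, 63, 62]), (287, [59, 60, 60]), (293, [59, 60, 60]), (299, [60, 60, 61]), (305, [60, 61, 62]), (311, [61, 62, 63]), (317, [61, 62, 62]), (323, [61, 62, 62]), (329, [62, 60, 62]), (335, [62, 61, 62]), (341, [66, 67, 67]), (347, [60, 62, 62]), (353, [63, 64, 64]), (359, [142, 142, 144]), (365, [153, 150, 153]), (371, [122, 123, 124]), (377, [64, 70, 69]), (383, [53, 71, 61]), (389, [118, 191, 153]), (395, [129, 208, 164]), (401, [128, 207, 165]), (407, [126, 207, 161])]
```

Emit:
arm_command(series="1 0.001 0 0.024 0; 1 0.001 0.001 0.024 0; 1 0.001 0 0.024 0; 1 0 0 0.024 -0.001; 1 0 0 0.017 0; 1 0 0 0.006 0; 1 0 0 0 0; 1 0 0 0 0; 1 0 0 0 0; 1 0 0 0 0")

```text
clock: 33.05
position: [0.6187, -0.3087, 0.0548]
ee_rot: [-0.073, 0.997, -0.0, 0.0]
ft_force: [-0.5, -0.7, -1.4]
grip_width: 0.505
grasp_force: 60.9
```

Run:
```python
from plan import *
plan((.6186,-.3088,.0345),8.25,1,8)
```

```text
clock 33.05 pos [ 0.6187 -0.3087  0.0548] yaw -351.66 dist 2.5 mm/row
1 0.000 0.000 0.006 0.000; 1 0.000 0.000 0.007 0.000; 1 0.000 0.000 0.006 0.000; 1 0.000 0.000 0.006 0.000; 1 0.000 0.000 0.007 0.000; 1 0.000 0.000 0.006 0.000; 1 0.000 0.000 0.007 0.000; 1 0.000 0.000 0.006 0.000; 1 0.000 0.000 0.000 0.000; 1 0.000 0.000 0.000 0.000
```

Emit:
arm_command(series="1 0 0 0.006 0; 1 0 0 0.006 0; 1 0 0 0.006 0; 1 0 0 0.006 0; 1 0 0 0.005 0; 1 0 0 0.004 0; 1 0 0 0.003 0; 1 0 0 0 0; 1 0 0 0 0; 1 0 0 0 0")

```text
clock: 34.3
position: [0.6186, -0.3087, 0.0404]
ee_rot: [-0.073, 0.997, 0.0, 0.0]
ft_force: [-0.3, -0.2, -1.3]
grip_width: 0.504
grasp_force: 60.9
```

Emit:
arm_command(series="1 0 0 0.003 0; 1 0 0 0.003 0; 1 0 0 0.003 0; 1 0 0 0.003 0; 1 0 0 0.002 0; 1 0 0 0.001 0; 1 0 0 0 0; 1 0 0 0 0; 1 0 0 0 0; 1 0 0 0 0")

```text
clock: 35.55
position: [0.6186, -0.3087, 0.0345]
ee_rot: [-0.073, 0.997, 0.0, 0.0]
ft_force: [-2.7, 2.5, 4.7]
grip_width: 0.51
grasp_force: 61.3
```

Emit:
arm_command(series="1 0 0 0.001 0; 1 0 0 0 0; 0.46 0 0 0 0; 0.44 0 0 0 0; 0.4 0 0 0 0; 0.35 0 0 0 0; 0.3 0 0 0 0; 0.2 0 0 0 0; 0.1 0 0 0 0; 0 0 0 0 0")

```text
clock: 36.8
position: [0.6186, -0.3087, 0.0339]
ee_rot: [-0.073, 0.997, 0.0, 0.0]
ft_force: [-0.1, 0.0, -0.1]
grip_width: 1.002
grasp_force: 0.0
```

Emit:
arm_command(series="0 0 0 0 0; 0 0 0 0 0; 0 0 0 -0.020 0; 0 0 0 -0.040 0; 0 0 0 -0.070 0; 0 0 0 -0.090 0; 0 0 0 -0.090 0; 0 0 0 -0.060 0; 0 0 0 -0.030 0; 0 0 0 0 0")

```text
clock: 38.05
position: [0.6188, -0.3089, 0.1948]
ee_rot: [-0.073, 0.997, -0.0, 0.001]
ft_force: [-0.9, -0.6, 0.8]
grip_width: 0.998
grasp_force: 0.0
```

Run:
```python
from plan import *
from h import *
from workcell import viewer
import cv2
ims=[]
for n in("wrist","side"):
    c=viewer.camera(n); np.savez(f"{n}5.npz",**{k:c[k] for k in("pixels","intrinsics","extrinsics")})
    u,v=(213,60) if n=="wrist" else (350,260)
    w,h=(200,220) if n=="wrist" else (100,110)
    k=2 if n=="wrist" else 4
    ims.append(cv2.resize(c["pixels"][v:v+h,u:u+w,::-1],None,fx=k,fy=k,interpolation=cv2.INTER_CUBIC))
cv2.imwrite("pics/seated.png",np.hstack(ims)); print(state()[1])
c=np.load("side5.npz")
q=(.5835,-.3139,np.radians(8.25))
for z in(12,21): print(z,np.round((proj(c,place(q,[(-85,17,36+z),(-85,-17,36+z),(10,22,44+z),(10,-22,44+z)]))-[350,260]+.5)*4+[400,0]).tolist())
```

```text
[ 0.61823229 -0.30840875  0.19291294]
12 [[549.0, 281.0], [591.0, 322.0], [662.0, 181.0], [718.0, 230.0]]
21 [[550.0, 272.0], [593.0, 313.0], [664.0, 172.0], [721.0, 221.0]]
```

View pics/seated.png

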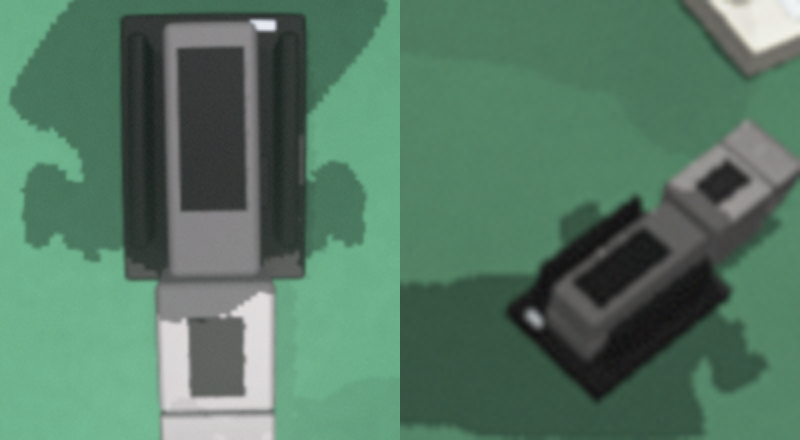

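The scanner sits level between the cheeks. The grip is at about (212,150) in the wrist crop, and the tail corners match the fully-down prediction within a few pixels. The release height also matches (0.0345 m = 0.0225 + 0.012).

```bash
python3 -c "
from workcell import manip
print(manip.hand_in())"
```

```text
the job is handed in; nothing more can be done
None
```

The job is handed in at about 38 s: the scanner was held steady about 10 cm from the label for over 3 s at 40 N grip (trigger travel itself isn't readable), then laid down, taken again by its head and seated on the dock. A final picture and the release height agree that it is fully down; the judge's verdict was not shown.

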